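# Snap the card-holder clip onto the drying rail and slide it to the stop

## Robot

A 6-joint arm with a two-finger parallel gripper is mounted at the origin on the work surface. World frame = base frame: x ahead of the robot, y to its left, z up, the work surface at z = 0. Lengths are in m, angles in rad, forces in N, time in s.
With the tool pointing down it reaches from about 0.35 to 0.85 m from the base axis. Payload 8.1 kg.
Tool frame: the origin (TCP) lies between the finger pads; the fingertips stand 11 mm ahead of it and the grasp point (between the pads) lies 8 mm behind it (robot.tips_ahead is the distance from the TCP to the fingertips, in m); z points along the fingers, y is the line along which they close (so a half turn about z gives the same grasp; the last joint's range is limited). The gripper opens to 93 mm and grips with 3 to 60 N. Pads are 15 mm wide; open, the fingers measure 128 mm over their backs; the gripper's body (75 mm by 188 mm) begins 65 mm behind the grasp point.
Start: joints at [1.079, 0.13, 1.488, -0, 1.523, -0.085], TCP at [0.237, 0.551, 0.23] pointing down, gripper open.
Joint ranges: [-2.96, 2.96], [-0.89, 2.26], [0.02, 2.5], [-1.34, 4.48], [0, 2.73], [-2.66, 2.66]. Speed limits (rad/s): [2.39, 2.39, 2.79, 3.14, 3.14, 3.14].

## Interface

Orientations are given as a rotation vector (axis times angle).
In Python, from plant import robot gives the robot as it stands. The module is installed in compiled form; this text tells all that it offers.
- The arm moves only by the tool move_arm, never from a script. Its argument "deltas" is one flat list of numbers, 7 for each row, row after row: the shift along the tool's x, y, z in m, then the turn, a rotation vector about the tool's x, y, z in rad, then the opening, from 0 (shut) to 1 (fully open). A call has 1 to 12 rows; each row is the pose to reach, as a shift and turn from the pose commanded when the call began, along the tool's axes at that moment; what a row does not reach only later rows make up. A row lasts 1/8 s, in which the tool goes at most 62.5 mm and 10.7 degrees, less where a joint would pass 70% of its speed; a pose out of reach is approached as far as the arm can. A call with a gripper value outside its range is refused whole. The fingers move at their own pace and stop on an object; "squeeze" is the grip in N (left out, the last holds). Time passes only in rows, so rows that repeat a pose let the fingers close. It gives the time, the measured TCP pose, the force, the opening and the grip force at its end, in the units of the state.
- robot.read_state(): the state, without advancing time (a new reading comes with each control period).
- robot.read_camera(name): name is "side" or "top" or "wrist"; returns (picture, depth): 384x512x3 uint8, red, green, blue; 384x512 float32, m along the optical axis (not along the pixel's ray), 0 where there is no reading.
- robot.camera_model(name): a dict with "K" (3x3 intrinsics, pixels), "R" (3x3) and "t" (3): a world point X has camera coordinates R X + t; the wrist camera has in their place "tool_from_camera" (4x4, takes a point from camera to tool coordinates, whose origin is the TCP and whose axes are the flange's). Camera axes: x right, y down, z forward; pixel columns grow to the right and rows downward; lengths in m; the calibration is good to about 2 mm. A picture is of the moment at which its call begins: read the wrist's pose just before it. camera_model takes no time and is no camera call.
- robot.close_job(): hands the job in; it is judged then, once.
Trained networks look in the newest picture that a camera, given by its name, has taken for a name from the list of things; names that differ only in an ending like _2 or _b are one class to them, and where a whole thing is asked for, a point or a joint stands for the part that bears it (a point fixed in the world has none). Each returns a list of dicts, best first, with "confidence" (0 to 1); they miss things now and then, are a little off and sometimes report something else, mostly with a low value. They report only what shows in the picture. A call takes as long as a camera call. They do not tell look-alikes from the thing itself.
- robot.recognise(camera, label): "uv" ([column, row] in pixels, amid what is visible of it).
The state is a dict: "t": time; "q": joint angles; "dq": joint speeds; "joint_torque": joint torques, N m; "tool_pos": TCP position; "orientation": TCP orientation; "force": force on the tool from outside, world axes, zero at the start; "wrist_torque": the same for the moment, N m; "opening": finger opening in m; "gripper_force": force on a finger pad.
Only numpy, scipy, OpenCV 4.12 (cv2) and the standard library are available. Lean on these libraries where they do the work, as an engineer would, in place of code of your own. Each camera call takes 0.05 s, during which the arm holds its last target. There are 200 camera calls.

## Task

Take the larger of the two white spring clips, push it straight down over the round rail of the drying stand, clear of the stop plate, until both arms snap past the rail and it sits fully home. Then, still holding it, slide it along the rail until it butts gently against the stop plate, and let go, leaving it clipped on, tab up, against the plate. Use no more force than the snap needs (over 30 N cracks the clip), and leave everything else where it is.

Things in the scene. Friction and masses are not known exactly. Their poses are not given: they have to be found in the camera images.
- clip: the larger of two white spring clips, loose, about 45 g, 30 mm long (x), 34 mm wide (y), 62 mm high, standing on its two arm ends. Origin on the table under its centre, level with the arm ends; z up; x along the bore (ends at x = +-15; same either way round); y across
- clip_tab (a point): middle of the clip's upright grip tab, 46 mm above the clip's origin: 12 mm thick in y, 26 mm long in x, from 30 to 62 mm above the origin, with a narrow card slot in its top. Grip it across y. Below it is the flat crown, 24 to 30 mm above the origin
- clip_bore (a point): middle of the clip's bore, 12 mm above the clip's origin; the rail's axis lies here when home. Two sprung arms (outsides at y = +-16) end in inward lips 16 mm apart. Lips meet the rail's top when the origin is 8 mm above its axis: 20 mm of push from touch to home. Force rises to 8 to 15 N, falls to zero once the lips are past the widest point, then climbs steeply when home
- clip_seat: the underside of the clip's crown, the pad that must come to rest on the rail; part of the clip, its frame and origin are those of clip
- small_clip: a smaller white clip of the same shape (20 mm long, 20 mm wide, 39 mm high) for thinner rails, standing on the table; origin under its centre, z up. It does not fit; leave it
- stand: the drying stand, fixed: wooden foot 340 x 90 x 18 mm; origin on the table under its centre, z up, x along its length. Carries a rigid round aluminium rail, 24 mm thick, 300 mm long, along x at y = 0, on posts at x = +-150 mm. The posts are set to another height each time and it is not measured: the rail's axis is level, anywhere from 90 to 106 mm above the table; find it by touch
- stop: upright white stop plate on the stand's foot, firmly fixed, elsewhere each time (40 to 100 mm on the +x side of the stand's middle); 8 mm thick, 65 mm wide, top 105 mm above the table, slotted for the rail. Origin at the foot of its face, under the rail, 18 mm above the table; axes as the stand's. Face at x = 0, looking to -x, where the rail is free; the clip's origin ends 15 mm before it
- jar: open glass jar 72 mm wide and 75 mm high, origin under its centre; leave it
Mind the look-alikes: they are no part of the job. What is shaped like the clip but red is not meant.

How it is judged:
By the outcome, as a careful person would: the job done as asked, in the order asked, and still so for the second after the job is handed in, with the robot touching nothing.
It also fails if it takes over 58 s, if anything falls off the work surface, if the arm or the gripper's body presses on something with over 40 N, if the wrist force passes 120 N, or if a joint passes its speed limit or range.

## Working session

There is one attempt and no reset: what is moved stays moved. The work goes in short steps, Python scripts to look and compute and a tool call to move; the robot and the scene stay as the last step left them, time stands still between calls to the robot, and variables do not carry over. Pictures are saved under pics/ and viewed, at most 10 in all, crops included, and the job is handed in when it is done.

Besides the shell and the picture viewer there is one more tool, called after ">>>" as name(argument=value, ...) on one line, values as JSON. move_arm: Moves the arm, as the interface text tells. Its arguments: {"type":"object","properties":{"deltas":{"type":"array","items":{"type":"number"}},"squeeze":{"type":"number"}},"required":["deltas"]}

```bash
mkdir -p pics
cat > h.py <<'E'
import numpy as np, cv2
from scipy.spatial.transform import Rotation as Ro
from plant import robot
def cloud(name):
    st=robot.read_state(); rgb,d=robot.read_camera(name); m=robot.camera_model(name); K=np.array(m["K"])
    v,u=np.mgrid[:384,:512]
    P=np.stack([(u-K[0,2])/K[0,0]*d,(v-K[1,2])/K[1,1]*d,d],-1)
    if name=="wrist":
        T=np.array(m["tool_from_camera"]); P=P@T[:3,:3].T+T[:3,3]
        P=P@Ro.from_rotvec(st["orientation"]).as_matrix().T+np.array(st["tool_pos"])
    else: P=(P-np.array(m["t"]))@np.array(m["R"])
    P[d<=0]=np.nan
    return rgb,P
E
python3 - <<'E'
from h import *
s=robot.read_state(); print(s)
ims=[]
for n in ["top","side"]:
    rgb,P=cloud(n); np.savez(n+".npz",rgb=rgb,P=P)
    cv2.imwrite(f"pics/{n}0.png",rgb[:,:,::-1])
    for l in ["clip","small_clip","stand","stop","jar","clip_tab"]:
        for r in robot.recognise(n,l)[:4]:
            u,v=map(int,np.round(r["uv"])); print(n,l,u,v,round(r["confidence"],2),P[v,u].round(3))
E
```

```text
{'t': 0.0, 'q': array([ 1.07855206e+00,  1.31141339e-01,  1.48929848e+00, -3.17786875e-05,
        1.52300820e+00, -8.53812479e-02]), 'dq': array([-0.00053787, -0.00050342, -0.00214411, -0.00029166, -0.00186226,
        0.00101496]), 'joint_torque': array([ 1.32000372e-03, -5.59826195e+01, -4.91777909e+01,  7.66779645e-02,
        3.49618751e-02, -1.60098839e-04]), 'tool_pos': array([0.23715093, 0.55053053, 0.22858874]), 'orientation': array([-6.34596680e-01, -3.07632162e+00,  2.80746335e-03]), 'force': array([ 0.8400086 , -1.12864265,  0.01017139]), 'wrist_torque': array([ 0.01964341, -0.02361906, -0.01901659]), 'gripper_force': 0.0, 'opening': 0.09308941685504434}
top clip 372 240 0.74 [ 0.383 -0.314  0.044]
top clip 348 177 0.7 [ 0.535 -0.26   0.055]
top clip 357 211 0.52 [ 0.455 -0.284  0.033]
top small_clip 358 211 0.34 [ 0.453 -0.283  0.044]
top stand 205 162 0.78 [0.556 0.085 0.104]
top stop 210 170 0.5 [0.542 0.075 0.085]
top jar 118 251 0.57 [0.354 0.302 0.012]
top clip_tab 348 177 0.74 [ 0.535 -0.26   0.055]
top clip_tab 373 243 0.54 [ 0.374 -0.31   0.064]
top clip_tab 358 209 0.51 [ 0.459 -0.285  0.038]
side clip 351 256 0.92 [ 0.531 -0.27   0.039]
side clip 325 279 0.75 [ 0.451 -0.292  0.035]
side clip 301 307 0.65 [ 0.379 -0.319  0.027]
side small_clip 323 280 0.66 [ 0.447 -0.292  0.034]
side small_clip 363 240 0.58 [ 0.602 -0.227  0.024]
side stand 259 178 0.7 [0.544 0.067 0.059]
side stop 252 178 0.87 [0.54  0.093 0.049]
side jar 363 240 0.74 [ 0.602 -0.227  0.024]
side jar 154 174 0.59 [0.353 0.249 0.05 ]
side clip_tab 326 282 0.87 [ 0.452 -0.294  0.03 ]
side clip_tab 351 254 0.63 [ 0.532 -0.269  0.042]
side clip_tab 303 303 0.59 [ 0.38  -0.323  0.038]
```

View pics/top0.png

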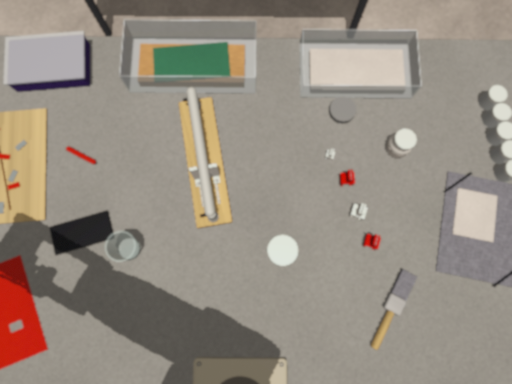

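View pics/side0.png

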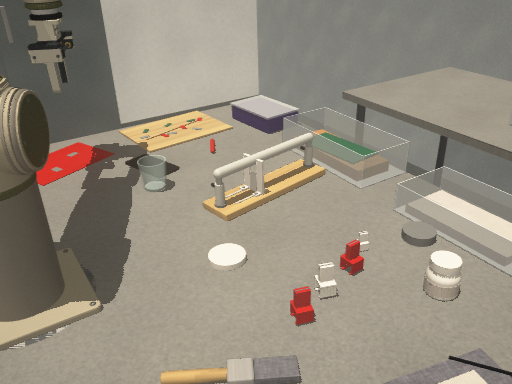

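Top view: the large white clip is at (359,211) between red copies at (347,177) and (372,241), and the small clip is at (330,153). The rail runs from (193,92) to (210,215), and the stop is near (205,172), on the robot side of the stand's middle. Next I'll measure these more closely.

Run:
```python
from h import *
D=np.load("top.npz"); rgb=D["rgb"]; P=D["P"]
c1=cv2.resize(rgb[85:235,165:240],None,fx=4,fy=4,interpolation=cv2.INTER_CUBIC)
c2=cv2.resize(rgb[195:227,340:377],None,fx=11,fy=11,interpolation=cv2.INTER_CUBIC)
o=np.zeros((600,300+c2.shape[1],3),np.uint8); o[:,:300]=c1; o[:c2.shape[0],300:]=c2
cv2.imwrite("pics/crop1.png",o[:,:,::-1])
z=P[...,2]
hsv=cv2.cvtColor(rgb,cv2.COLOR_RGB2HSV)
# wood foot
sub=np.zeros(z.shape,bool); sub[85:235,165:240]=1
m=sub&(hsv[...,1]>90)&(hsv[...,2]>110)&(abs(z-.018)<.008)
r=cv2.minAreaRect((P[m][:,:2]*1000).astype(np.float32)); print("foot",r,m.sum())
m=sub&(z>.088)&(z<.125); q=P[m]; 
vx=cv2.fitLine(q[:,:2].astype(np.float32),cv2.DIST_HUBER,0,.01,.01).ravel(); print("rail",vx,np.degrees(np.arctan2(vx[1],vx[0])),np.nanpercentile(q[:,2],[5,50,95]))
a=(q[:,:2]-vx[2:])@vx[:2]; print(a.min(),a.max())
for n in ["top","side"]:
    D=np.load(n+".npz"); rgb=D["rgb"]; P=D["P"];z=P[...,2];hsv=cv2.cvtColor(rgb,cv2.COLOR_RGB2HSV)
    m=(abs(P[...,0]-.455)<.035)&(abs(P[...,1]+.287)<.035)&(z>.006)&(hsv[...,1]<60)&(hsv[...,2]>120)
    q=P[m]; print(n,m.sum(),q.mean(0),q.min(0),q.max(0))
    print(cv2.minAreaRect((q[:,:2]*1000).astype(np.float32)))
    t=q[q[:,2]>.045]; print("tab",len(t),t.mean(0) if len(t) else 0)
```

```text
foot ((586.7882690429688, 97.68841552734375), (338.4172058105469, 88.96456146240234), 10.27322769165039) 2420
rail [0.9836278  0.1802119  0.5770276  0.09497076] 10.382103 [0.10171145 0.10904765 0.11291099]
-0.1514737830625759 0.1706697810409825
top 208 [ 0.45410043 -0.2868589   0.0397084 ] [ 0.4238995  -0.3173      0.00616474] [ 0.48816824 -0.25864313  0.06593519]
((453.85107421875, -286.0953369140625), (42.64182662963867, 74.19953918457031), 23.43536949157715)
tab 74 [ 0.45463953 -0.28850002  0.06009125]
side 573 [ 0.4513532  -0.29306658  0.0351294 ] [ 0.43496565 -0.30814155  0.00602886] [ 0.46880991 -0.26629428  0.06431038]
((455.10101318359375, -287.9259948730469), (37.129737854003906, 30.82244110107422), 71.1756591796875)
tab 175 [ 0.45307787 -0.28974463  0.05597855]
```

View pics/crop1.png

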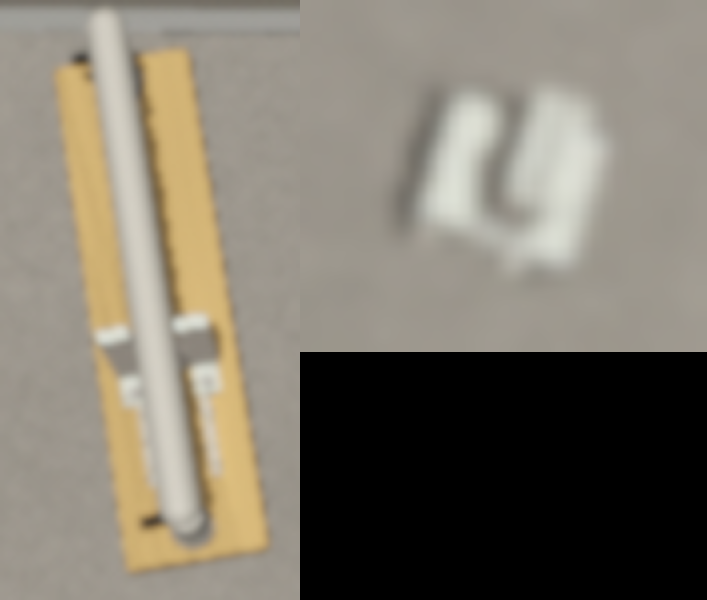

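```bash
cat >> h.py <<'E'
def plan(goal,psi,roll=None):
    """shift/turn in present tool axes to reach world goal, tool down, tool x at yaw psi (deg)"""
    s=robot.read_state(); R=Ro.from_rotvec(s["orientation"])
    c,n=np.cos(np.radians(psi)),np.sin(np.radians(psi))
    G=Ro.from_matrix(np.array([[c,n,0],[n,-c,0],[0,0,-1.]]))
    return R.inv().apply(np.array(goal)-s["tool_pos"]).round(4), (R.inv()*G).as_rotvec().round(4)
E
python3 - <<'E'
from h import *
print(np.array(robot.camera_model("wrist")["tool_from_camera"]).round(3), robot.camera_model("wrist")["K"])
for g,p in [((.42,.38,.26),135),((.5,.15,.27),110),((.49,-.1,.27),85),((.45,-.26,.27),74)]: print(plan(g,p))
E
```

```text
[[ 0.001 -0.96  -0.279  0.079]
 [ 1.     0.001  0.001  0.   ]
 [-0.    -0.279  0.96  -0.156]
 [ 0.     0.     0.     1.   ]] [[309.38648889   0.         254.24917677]
 [  0.         309.38648889 189.05973603]
 [  0.           0.           1.        ]]
(array([-0.2354, -0.0849, -0.0303]), array([ 1.000e-04, -0.000e+00,  3.786e-01]))
(array([-0.3999, -0.2644, -0.0404]), array([ 1.00e-04, -0.00e+00,  8.15e-01]))
(array([-0.4896, -0.498 , -0.0404]), array([ 1.0000e-04, -0.0000e+00,  1.2513e+00]))
(array([-0.5162, -0.6608, -0.0404]), array([ 0.    , -0.    ,  1.4433]))
```

>>> move_arm(deltas=[-0.059, -0.021, -0.008, 0, 0, 0.09, 1, -0.118, -0.042, -0.015, 0, 0, 0.19, 1, -0.177, -0.064, -0.023, 0, 0, 0.28, 1, -0.235, -0.085, -0.03, 0, 0, 0.38, 1, -0.276, -0.13, -0.033, 0, 0, 0.49, 1, -0.317, -0.175, -0.035, 0, 0, 0.6, 1, -0.358, -0.22, -0.038, 0, 0, 0.71, 1, -0.4, -0.264, -0.04, 0, 0, 0.815, 1, -0.4, -0.264, -0.04, 0, 0, 0.815, 1])

```text
t: 1.82
tool_pos: [0.5016, 0.1465, 0.27]
orientation: [1.81, 2.566, -0.0]
force: [-0.3, 0.4, 0.1]
opening: 0.0931
gripper_force: 0.0
```

Run:
```python
from h import *
rgb,P=cloud("wrist"); np.savez("w1.npz",rgb=rgb,P=P); cv2.imwrite("pics/w1.png",rgb[:,:,::-1])
for r in robot.recognise("wrist","stop")[:3]: print(r, P[int(r["uv"][1]),int(r["uv"][0])])
s=robot.read_state();print(s["t"],s["tool_pos"],s["force"])
for g,p in [((.5,.0,.27),95),((.49,-.1,.27),85),((.45,-.26,.27),74)]: print(plan(g,p))
```

```text
{'uv': [271.2, 204.2], 'confidence': 0.63} [0.53463441 0.11214573 0.07064304]
1.925 [0.50038283 0.15005439 0.26973134] [-0.01160352  0.7219526   0.11512074]
(array([-0.1409, -0.0515, -0.0004]), array([ 1.000e-04, -6.000e-04,  2.607e-01]))
(array([-0.2315, -0.095 , -0.0004]), array([ 1.000e-04, -6.000e-04,  4.352e-01]))
(array([-0.3683, -0.1872, -0.0005]), array([ 0.000e+00, -6.000e-04,  6.272e-01]))
```

View pics/w1.png

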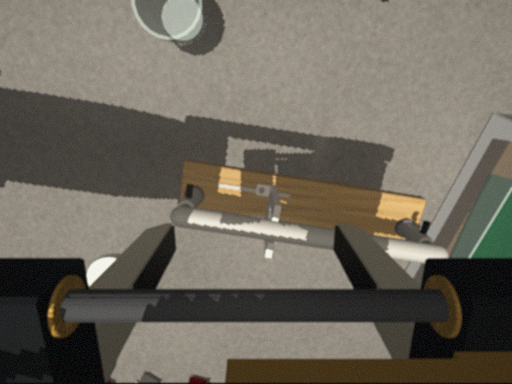

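The wrist view shows the stop plate crossing the rail near (272,215), with a bracket on the robot side at (262,190). The free rail is on the far side, columns 280-400.

Run:
```python
from h import *
a=np.radians(10.3); ax=-np.array([np.cos(a),np.sin(a)]); ay=np.array([-ax[1],ax[0]])
O=np.array([.5868,.0977])
for n in ["w1","top","side"]:
    P=np.load(n+".npz")["P"]; X=(P[...,:2]-O)@ax; Y=(P[...,:2]-O)@ay; Z=P[...,2]
    near=(abs(X)<.17)&(abs(Y)<.05)
    m=near&(abs(Y)>.018)&(Z>.05)&(Z<.115)&(X>.02)&(X<.12)
    print(n,"stop",m.sum())
    h,e=np.histogram(X[m]*1000,bins=np.arange(20,121,5)); print(h)
    for lo in (.03,.05,.07,.09,.1):
        k=m&(Z>lo)&(Z<lo+.02)
        if k.sum()>5: print(lo,np.percentile(X[k],[2,10,50,90,98]).round(4), np.percentile(Y[k],[0,50,100]).round(3))
    k=near&(abs(Y)<.02)&(Z>.085)&(Z<.13)&(abs(X)<.14)
    if k.sum()>20:
        print("rail",np.polyfit(X[k],Y[k],1).round(4), np.percentile(Z[k],[50,90,97]).round(4))
```

```text
w1 stop 349
[  0   0   0   0 131 218   0   0   0   0   0   0   0   0   0   0   0   0
   0   0]
0.05 [0.042  0.0427 0.0482 0.0488 0.0488] [-0.035 -0.034  0.027]
0.07 [0.0419 0.0434 0.0485 0.0488 0.0489] [-0.035 -0.031  0.03 ]
0.09 [0.041  0.0418 0.0456 0.0486 0.0489] [-0.035 -0.023  0.03 ]
0.1 [0.041  0.0416 0.045  0.0484 0.0488] [-0.035 -0.022  0.03 ]
rail [ 0.0085 -0.006 ] [0.109  0.1113 0.1119]
top stop 119
[ 0  0  0  1 23 94  1  0  0  0  0  0  0  0  0  0  0  0  0  0]
0.05 [0.0451 0.048  0.0485 0.0493 0.0498] [-0.031  0.019  0.033]
0.07 [0.0478 0.0481 0.0486 0.049  0.0493] [-0.031  0.019  0.033]
0.09 [0.0404 0.042  0.0465 0.0486 0.049 ] [-0.032  0.019  0.033]
0.1 [0.0402 0.0418 0.0452 0.0484 0.049 ] [-0.032 -0.018  0.032]
rail [0.0008 0.0009] [0.1093 0.1122 0.1136]
side stop 184
[  0   0   0   3  44 128   9   0   0   0   0   0   0   0   0   0   0   0
   0   0]
0.05 [0.0411 0.0442 0.0477 0.0494 0.0505] [-0.033  0.02   0.032]
0.07 [0.0394 0.0409 0.0468 0.0493 0.0504] [-0.023  0.027  0.033]
0.09 [0.0415 0.0423 0.0467 0.0493 0.0507] [-0.036  0.022  0.032]
0.1 [0.0408 0.0419 0.0464 0.049  0.0503] [-0.032 -0.019  0.031]
rail [0.0015 0.0056] [0.1045 0.11   0.1108]
```

>>> move_arm(deltas=[-0.047, -0.017, 0, 0, 0, 0.09, 1, -0.094, -0.034, 0, 0, 0, 0.18, 1, -0.141, -0.0515, 0, 0, 0, 0.26, 1, -0.186, -0.073, 0, 0, 0, 0.35, 1, -0.2315, -0.095, 0, 0, 0, 0.435, 1, -0.277, -0.126, 0, 0, 0, 0.5, 1, -0.323, -0.157, 0, 0, 0, 0.56, 1, -0.3683, -0.1872, 0, 0, 0, 0.627, 1, -0.3683, -0.1872, 0, 0, 0, 0.627, 1, -0.3683, -0.1872, 0, 0, 0, 0.627, 1])

```text
t: 3.18
tool_pos: [0.451, -0.2583, 0.2695]
orientation: [-2.505, -1.895, -0.001]
force: [1.0, 0.8, -0.1]
opening: 0.0929
gripper_force: 0.0
```

Run:
```python
from h import *
rgb,P=cloud("wrist"); np.savez("w2.npz",rgb=rgb,P=P); cv2.imwrite("pics/w2.png",rgb[:,:,::-1])
s=robot.read_state();print(s["t"],s["tool_pos"],s["orientation"])
for l in ["clip","clip_tab"]:
  for r in robot.recognise("wrist",l)[:4]: print(l,r, P[int(r["uv"][1]),int(r["uv"][0])].round(4))
z=P[...,2];hsv=cv2.cvtColor(rgb,cv2.COLOR_RGB2HSV)
m=(abs(P[...,0]-.455)<.035)&(abs(P[...,1]+.287)<.035)&(z>.01)&(hsv[...,1]<60)
for lo,hi in((.01,.08),(.02,.036),(.05,.075)):
    q=P[m&(z>lo)&(z<hi)]
    if len(q)<5: continue
    print(lo,len(q),q.mean(0).round(4),cv2.minAreaRect((q[:,:2]*1000).astype(np.float32)),np.percentile(q[:,2],[5,50,95]).round(4))
```

```text
3.225 [ 0.45113761 -0.25794849  0.26956457] [-2.50447443e+00 -1.89574911e+00 -8.35612240e-04]
clip {'uv': [322.3, 146.7], 'confidence': 0.79} [ 0.5351 -0.2574  0.0502]
clip {'uv': [216.4, 215.0], 'confidence': 0.74} [ 0.3812 -0.312   0.0369]
clip {'uv': [260.6, 181.9], 'confidence': 0.56} [ 0.4509 -0.2802  0.0466]
clip_tab {'uv': [265.2, 178.8], 'confidence': 0.98} [ 0.4575 -0.282   0.0311]
clip_tab {'uv': [217.5, 213.1], 'confidence': 0.75} [ 0.3818 -0.3119  0.0299]
clip_tab {'uv': [321.4, 144.9], 'confidence': 0.71} [ 0.5368 -0.2573  0.0366]
0.01 621 [ 0.456  -0.2825  0.0427] ((454.9617614746094, -287.6240234375), (33.889122009277344, 30.09545135498047), 71.32862854003906) [0.0192 0.0331 0.0631]
0.02 284 [ 0.4561 -0.2803  0.03  ] ((454.9617614746094, -287.6240234375), (33.889122009277344, 30.09545135498047), 71.32862854003906) [0.0277 0.0303 0.0318]
0.05 247 [ 0.4552 -0.2864  0.0611] ((454.89141845703125, -287.64227294921875), (12.259990692138672, 25.139385223388672), 70.66259002685547) [0.053  0.0622 0.0635]
```

View pics/w2.png

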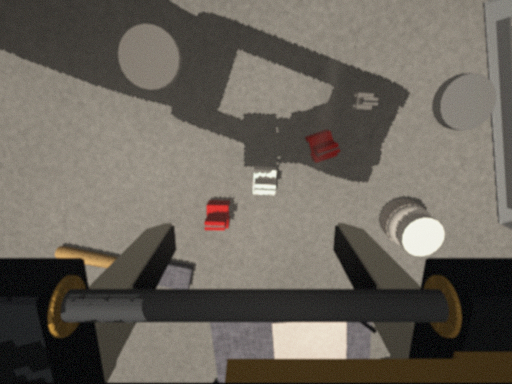

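Run:
```python
from h import *
for z in (.16,.08,.0435): print(plan((.4549,-.2876,z),-19.3))
```

```text
(array([-0.0275,  0.0117,  0.1096]), array([-2.0000e-04, -3.0000e-04,  1.6329e+00]))
(array([-0.0275,  0.0117,  0.1896]), array([-2.0000e-04, -3.0000e-04,  1.6329e+00]))
(array([-0.0275,  0.0117,  0.2261]), array([-2.0000e-04, -3.0000e-04,  1.6329e+00]))
```

>>> move_arm(deltas=[-0.003, 0.001, 0.012, 0, 0, 0.18, 0.5, -0.006, 0.003, 0.024, 0, 0, 0.36, 0.5, -0.009, 0.004, 0.036, 0, 0, 0.54, 0.5, -0.012, 0.005, 0.048, 0, 0, 0.72, 0.5, -0.015, 0.006, 0.06, 0, 0, 0.9, 0.5, -0.018, 0.008, 0.073, 0, 0, 1.08, 0.5, -0.021, 0.009, 0.085, 0, 0, 1.26, 0.5, -0.024, 0.01, 0.097, 0, 0, 1.44, 0.5, -0.0275, 0.0117, 0.109, 0, 0, 1.633, 0.5, -0.0275, 0.0117, 0.13, 0, 0, 1.633, 0.5, -0.0275, 0.0117, 0.15, 0, 0, 1.633, 0.5, -0.0275, 0.0117, 0.15, 0, 0, 1.633, 0.5])

```text
t: 4.82
tool_pos: [0.4535, -0.2874, 0.118]
orientation: [-3.095, 0.528, 0.005]
force: [0.1, 0.1, 0.4]
opening: 0.0468
gripper_force: 0.0
```

Run:
```python
from h import *
rgb,P=cloud("wrist"); s=robot.read_state(); print(s["t"],s["tool_pos"],s["opening"])
z=P[...,2];hsv=cv2.cvtColor(rgb,cv2.COLOR_RGB2HSV)
m=(abs(P[...,0]-.455)<.03)&(abs(P[...,1]+.287)<.03)&(z>.05)&(z<.075)&(hsv[...,1]<60)
q=P[m]; print(len(q),cv2.minAreaRect((q[:,:2]*1000).astype(np.float32)),np.percentile(q[:,2],[5,50,95]).round(4))
for z in (.08,.0435): print(plan((.4549,-.2876,z),-19.3))
```

```text
4.875 [ 0.45408405 -0.28814437  0.11932024] 0.04646165220556442
619 ((454.598388671875, -287.3783874511719), (11.713772773742676, 26.23508644104004), 70.65632629394531) [0.0558 0.0623 0.0634]
(array([ 0.0006, -0.0008,  0.0393]), array([-0.0006,  0.0013, -0.0015]))
(array([ 0.0007, -0.0007,  0.0758]), array([-0.0006,  0.0013, -0.0015]))
```

>>> move_arm(deltas=[0.0005, -0.0005, 0.03, 0, 0, 0, 0.5, 0.0005, -0.0005, 0.055, 0, 0, 0, 0.5, 0.0005, -0.0005, 0.07, 0, 0, 0, 0.5, 0.0005, -0.0005, 0.0755, 0, 0, 0, 0.5, 0.0005, -0.0005, 0.0755, 0, 0, 0, 0.5, 0.0005, -0.0005, 0.0755, 0, 0, 0, 0, 0.0005, -0.0005, 0.0755, 0, 0, 0, 0, 0.0005, -0.0005, 0.0755, 0, 0, 0, 0, 0.0005, -0.0005, 0.0755, 0, 0, 0, 0], squeeze=35)

```text
t: 6.0
tool_pos: [0.4547, -0.2892, 0.0443]
orientation: [3.096, -0.532, 0.0]
force: [-0.3, 0.8, 0.9]
opening: 0.0117
gripper_force: 35.0
```

Run:
```python
from h import *
for g,p in [((.4547,-.2892,.2),-19.3),((.525,-.1,.2),-5),((.5966,.0995,.18),10.3)]: print(plan(g,p))
```

```text
(array([ 0.    , -0.    , -0.1557]), array([ 0.0001, -0.0002, -0.0035]))
(array([ 0.0031, -0.2018, -0.1557]), array([ 1.00e-04, -2.00e-04, -2.53e-01]))
(array([ 0.004 , -0.4138, -0.1357]), array([ 1.000e-04, -2.000e-04, -5.201e-01]))
```

>>> move_arm(deltas=[0, 0, -0.03, 0, 0, 0, 0, 0, 0, -0.08, 0, 0, 0, 0, 0, 0, -0.13, 0, 0, 0, 0, 0, -0.03, -0.156, 0, 0, -0.04, 0, 0.001, -0.08, -0.156, 0, 0, -0.1, 0, 0.002, -0.13, -0.156, 0, 0, -0.16, 0, 0.003, -0.18, -0.156, 0, 0, -0.23, 0, 0.003, -0.23, -0.156, 0, 0, -0.29, 0, 0.003, -0.28, -0.156, 0, 0, -0.35, 0, 0.004, -0.33, -0.156, 0, 0, -0.42, 0, 0.004, -0.38, -0.15, 0, 0, -0.48, 0, 0.004, -0.412, -0.136, 0, 0, -0.52, 0])

```text
t: 7.5
tool_pos: [0.5968, 0.1003, 0.1806]
orientation: [-3.128, -0.287, -0.003]
force: [-0.3, -0.8, 0.0]
opening: 0.012
gripper_force: 35.0
```

>>> move_arm(deltas=[0, 0, 0, 0, 0, 0, 0, 0, 0, 0, 0, 0, 0, 0])

```text
t: 7.75
tool_pos: [0.5957, 0.0974, 0.1801]
orientation: [3.128, 0.281, -0.001]
force: [-0.2, -0.5, -0.8]
opening: 0.0121
gripper_force: 35.0
```

Run:
```python
from h import *
a=np.radians(10.3); ax=-np.array([np.cos(a),np.sin(a)]); ay=np.array([-ax[1],ax[0]]); O=np.array([.5868,.0977])
rgb,P=cloud("wrist"); np.savez("w3.npz",rgb=rgb,P=P); s=robot.read_state(); print(s["t"],s["tool_pos"],s["orientation"],s["force"],s["opening"])
rg,Ps=cloud("side"); np.savez("s3.npz",rgb=rg,P=Ps)
cv2.imwrite("pics/w3.png",np.hstack([cv2.resize(rgb,(400,300)),cv2.resize(rg,(400,300))])[:,:,::-1])
for n,P in (("w",P),("t",np.load("top.npz")["P"])):
    X=(P[...,:2]-O)@ax; Y=(P[...,:2]-O)@ay; Z=P[...,2]
    k=(abs(Y)<.03)&(Z>.075)&(Z<.118)&(abs(X)<.14)&((X<.03)|(X>.06)); x,y,z=X[k],Y[k],Z[k]
    # circle fit of radius 12 mm cylinder: params y0, slope, zc
    from scipy.optimize import least_squares
    f=lambda p:np.hypot(y-p[0]-p[1]*x,z-p[2])-.012
    r=least_squares(f,[0,0,.098],loss="soft_l1",f_scale=.001); print(n,k.sum(),r.x.round(4),np.median(abs(r.fun)))
    k=(abs(Y)>.018)&(abs(Y)<.035)&(Z>.05)&(Z<.11)&(X>.02)&(X<.1)
    if k.sum()>5: print("stop",k.sum(),np.percentile(X[k],[2,10,50,90]).round(4))
t=s["tool_pos"][:2]-O; print("tool in stand",t@ax,t@ay)
```

```text
7.8 [0.59589432 0.09698544 0.18051051] [3.12864144e+00 2.80286043e-01 3.33078865e-04] [-0.44397877  0.82192191 -0.36709749] 0.011746436991764688
w 7260 [-0.0023  0.0026  0.0991] 0.0003281777791817129
t 1024 [0.0003 0.0012 0.0994] 0.000799681105125136
stop 119 [0.041  0.0431 0.0482 0.049 ]
tool in stand -0.008820003288188832 0.002329132259275114
```

View pics/w3.png

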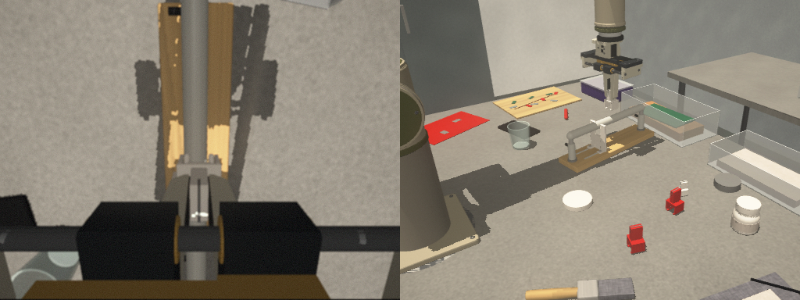

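The wrist view shows the clip gripped at (198,205), above the rail with the stop plate behind it. I'll measure the tab's offset from the rail within this same picture.

Run:
```python
from h import *
a=np.radians(10.3); ax=-np.array([np.cos(a),np.sin(a)]); ay=np.array([-ax[1],ax[0]]); O=np.array([.5868,.0977])
D=np.load("w3.npz"); P=D["P"]; rgb=D["rgb"]
X=(P[...,:2]-O)@ax; Y=(P[...,:2]-O)@ay; Z=P[...,2]
for lo,hi,w in ((.14,.16,.02),(.163,.17,.02),(.192,.206,.009)):
    k=(abs(X+.009)<.03)&(abs(Y-.001)<w)&(Z>lo)&(Z<hi)
    if k.sum()>10: print(lo,k.sum(),np.percentile(X[k],[2,50,98]).round(4),np.percentile(Y[k],[1,3,50,97,99]).round(4),np.percentile(Z[k],[5,50,95]).round(4),rgb[k].mean(0).round())
c=cv2.resize(rgb[200:384,160:352],None,fx=3.1,fy=3.1); cv2.imwrite("pics/c3.png",c[:,:,::-1])
for g in [(-.01,-.0003,.16)]:
    w=O+g[0]*ax+g[1]*ay; print(plan((*w,g[2]),10.4))
```

```text
0.14 234 [-0.0232 -0.0214 -0.0155] [-0.0147 -0.0143 -0.0071  0.0167  0.0171] [0.1403 0.1418 0.1585] [133. 122. 108.]
0.163 737 [-0.0231 -0.0204 -0.014 ] [-0.0156 -0.015   0.0009  0.0174  0.018 ] [0.164  0.166  0.1675] [144. 135. 121.]
0.192 1430 [-0.0213 -0.012   0.0038] [-0.0074 -0.0063  0.0009  0.0086  0.0095] [0.1946 0.1981 0.2027] [128. 121. 111.]
(array([ 0.0011, -0.0028,  0.0207]), array([ 0.0004, -0.0006, -0.0033]))
```

View pics/c3.png

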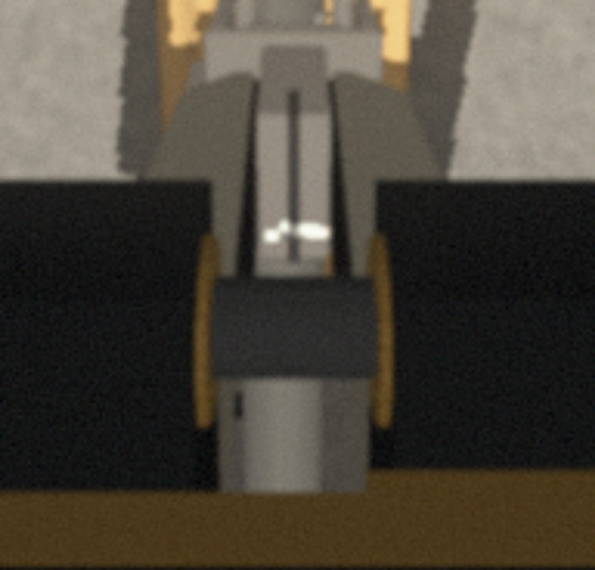

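Clip (crown centre Y +1.1) and rail (−2.3) are about 3.2 mm apart across the rail. I'll correct that and descend to just short of touch.

>>> move_arm(deltas=[0, -0.003, 0.008, 0, 0, -0.003, 0, 0, -0.0032, 0.016, 0, 0, -0.003, 0, 0, -0.0032, 0.022, 0, 0, -0.003, 0, 0, -0.0032, 0.025, 0, 0, -0.003, 0, 0, -0.0032, 0.025, 0, 0, -0.003, 0, 0, -0.0032, 0.025, 0, 0, -0.003, 0])

```text
t: 8.6
tool_pos: [0.5955, 0.1011, 0.1554]
orientation: [3.128, 0.287, 0.001]
force: [0.5, -0.7, -0.5]
opening: 0.0122
gripper_force: 35.0
```

>>> move_arm(deltas=[0, 0, 0.0015, 0, 0, 0, 0, 0, 0, 0.003, 0, 0, 0, 0, 0, 0, 0.0045, 0, 0, 0, 0, 0, 0, 0.006, 0, 0, 0, 0, 0, 0, 0.006, 0, 0, 0, 0])

```text
t: 9.22
tool_pos: [0.5956, 0.101, 0.1497]
orientation: [3.128, 0.287, 0.001]
force: [-1.4, -0.5, 3.0]
opening: 0.0118
gripper_force: 35.0
```

>>> move_arm(deltas=[0, 0, 0.001, 0, 0, 0, 0, 0, 0, 0.002, 0, 0, 0, 0, 0, 0, 0.003, 0, 0, 0, 0, 0, 0, 0.003, 0, 0, 0, 0])

```text
t: 9.72
tool_pos: [0.5963, 0.1011, 0.1479]
orientation: [3.128, 0.287, 0.004]
force: [-1.6, -0.8, 9.1]
opening: 0.012
gripper_force: 35.0
```

```bash
python3 -c "
from h import *
for i in range(3):
    s=robot.read_state(); print(s['force'].round(2),s['wrist_torque'].round(3),s['tool_pos'].round(4)); robot.read_camera('side')"
```

```text
[-1.58 -0.81  9.11] [-0.092  0.549  0.021] [0.5963 0.1011 0.1479]
[-1.68  0.62  9.  ] [-0.097  0.582 -0.042] [0.5963 0.1011 0.1479]
[-0.82 -0.73  9.44] [-0.074  0.593  0.002] [0.5963 0.1011 0.1479]
```

>>> move_arm(deltas=[0, 0, 0.001, 0, 0, 0, 0, 0, 0, 0.002, 0, 0, 0, 0, 0, 0, 0.002, 0, 0, 0, 0])

```text
t: 10.25
tool_pos: [0.5966, 0.1012, 0.146]
orientation: [-3.128, -0.287, -0.005]
force: [0.1, -0.7, 8.9]
opening: 0.012
gripper_force: 35.0
```

```bash
python3 -c "
from h import *
s=robot.read_state(); print(s['force'].round(2),s['wrist_torque'].round(3),s['tool_pos'].round(4))
rgb,P=cloud('wrist'); rg,_=cloud('side'); rg=rg[100:220,190:350]
cv2.imwrite('pics/c4.png',np.hstack([cv2.resize(rgb[200:384,160:352],(400,383)),cv2.resize(rg,(400,383))])[:,:,::-1])
a=np.radians(10.3); ax=-np.array([np.cos(a),np.sin(a)]); ay=np.array([-ax[1],ax[0]]); O=np.array([.5868,.0977])
X=(P[...,:2]-O)@ax; Y=(P[...,:2]-O)@ay; Z=P[...,2]-s['tool_pos'][2]
for lo,hi,w in ((-.018,-.011,.02),(.012,.026,.009)):
    k=(abs(X+.009)<.03)&(abs(Y+.002)<w)&(Z>lo)&(Z<hi)
    print(k.sum(),np.percentile(X[k],[2,50,98]).round(4),np.percentile(Y[k],[1,50,99]).round(4),np.percentile(Z[k],[5,50,95]).round(4))
"
```

```text
[ 0.1  -0.67  8.91] [-0.042  0.213 -0.006] [0.5966 0.1012 0.146 ]
741 [-0.0248 -0.0222 -0.0156] [-0.0191 -0.0021  0.0144] [-0.0166 -0.0142 -0.0129]
1428 [-0.0228 -0.0134  0.0024] [-0.0104 -0.0022  0.0064] [0.0143 0.018  0.0225]
```

View pics/c4.png

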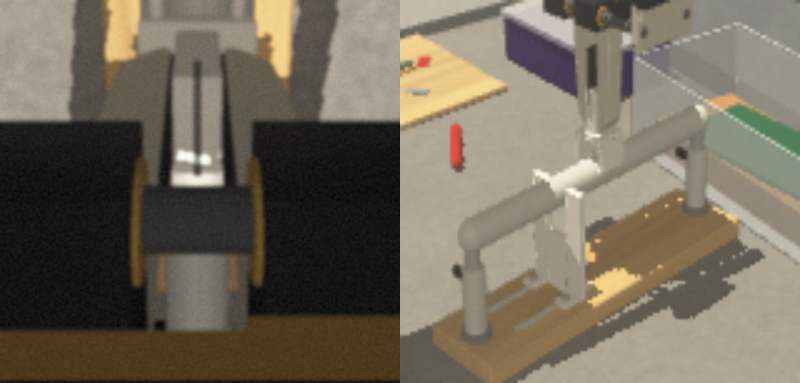

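The clip sits centred on the rail (side crop (590,150)), well clear of the stop plate, and the force is a steady 9 N. Continuing down.

>>> move_arm(deltas=[0, 0, 0.001, 0, 0, 0, 0, 0, 0, 0.002, 0, 0, 0, 0, 0, 0, 0.003, 0, 0, 0, 0, 0, 0, 0.003, 0, 0, 0, 0])

```text
t: 10.85
tool_pos: [0.5967, 0.1012, 0.1427]
orientation: [-3.128, -0.287, -0.005]
force: [1.2, -0.0, 6.4]
opening: 0.0115
gripper_force: 35.0
```

>>> move_arm(deltas=[0, 0, 0.001, 0, 0, 0, 0, 0, 0, 0.002, 0, 0, 0, 0, 0, 0, 0.003, 0, 0, 0, 0, 0, 0, 0.003, 0, 0, 0, 0])

```text
t: 11.35
tool_pos: [0.5963, 0.1012, 0.1388]
orientation: [-3.128, -0.287, -0.004]
force: [2.5, -0.2, 2.4]
opening: 0.0117
gripper_force: 35.0
```

>>> move_arm(deltas=[0, 0, 0.001, 0, 0, 0, 0, 0, 0, 0.002, 0, 0, 0, 0, 0, 0, 0.003, 0, 0, 0, 0, 0, 0, 0.004, 0, 0, 0, 0, 0, 0, 0.004, 0, 0, 0, 0])

```text
t: 11.98
tool_pos: [0.5946, 0.101, 0.1331]
orientation: [3.128, 0.287, -0.003]
force: [1.0, -0.6, -3.4]
opening: 0.0118
gripper_force: 35.0
```

>>> move_arm(deltas=[0, 0, 0.001, 0, 0, 0, 0, 0, 0, 0.0015, 0, 0, 0, 0, 0, 0, 0.002, 0, 0, 0, 0, 0, 0, 0.002, 0, 0, 0, 0])

```text
t: 12.48
tool_pos: [0.5951, 0.1011, 0.1319]
orientation: [-3.128, -0.287, 0.001]
force: [-0.3, -1.0, -3.4]
opening: 0.012
gripper_force: 35.0
```

>>> move_arm(deltas=[0, 0, 0.0005, 0, 0, 0, 0, 0, 0, 0.001, 0, 0, 0, 0, 0, 0, 0.001, 0, 0, 0, 0])

```text
t: 12.85
tool_pos: [0.5955, 0.1011, 0.1312]
orientation: [-3.128, -0.287, -0.001]
force: [0.5, -0.2, -2.1]
opening: 0.0119
gripper_force: 35.0
```

>>> move_arm(deltas=[0, 0, 0.0005, 0, 0, 0, 0, 0, 0, 0.001, 0, 0, 0, 0, 0, 0, 0.001, 0, 0, 0, 0])

```text
t: 13.22
tool_pos: [0.5956, 0.1011, 0.131]
orientation: [3.128, 0.287, 0.001]
force: [-2.9, -0.1, 5.9]
opening: 0.0117
gripper_force: 35.0
```

>>> move_arm(deltas=[0, 0, 0.0004, 0, 0, 0, 0, 0, 0, 0.0008, 0, 0, 0, 0, 0, 0, 0.0008, 0, 0, 0, 0])

```text
t: 13.6
tool_pos: [0.5957, 0.1011, 0.1309]
orientation: [3.128, 0.287, 0.002]
force: [-5.9, -0.7, 10.5]
opening: 0.012
gripper_force: 35.0
```

>>> move_arm(deltas=[0, 0, -0.0015, 0, 0, 0, 0, -0.003, 0, -0.0015, 0, 0, 0, 0, -0.007, 0, -0.0015, 0, 0, 0, 0, -0.012, 0, -0.0015, 0, 0, 0, 0, -0.017, 0, -0.0015, 0, 0, 0, 0, -0.017, 0, -0.0015, 0, 0, 0, 0])

```text
t: 14.35
tool_pos: [0.578, 0.0979, 0.131]
orientation: [3.128, 0.287, -0.001]
force: [-1.1, -1.5, 3.3]
opening: 0.0118
gripper_force: 35.0
```

>>> move_arm(deltas=[-0.003, 0, 0, 0, 0, 0, 0, -0.006, 0, 0, 0, 0, 0, 0, -0.009, 0, 0, 0, 0, 0, 0, -0.012, 0, 0, 0, 0, 0, 0, -0.014, 0, 0, 0, 0, 0, 0, -0.014, 0, 0, 0, 0, 0, 0])

```text
t: 15.1
tool_pos: [0.5646, 0.0954, 0.1309]
orientation: [3.128, 0.287, -0.0]
force: [0.4, -0.7, 3.5]
opening: 0.0117
gripper_force: 35.0
```

>>> move_arm(deltas=[-0.001, 0, 0, 0, 0, 0, 0, -0.002, 0, 0, 0, 0, 0, 0, -0.002, 0, 0, 0, 0, 0, 0])

```text
t: 15.48
tool_pos: [0.5629, 0.0951, 0.1309]
orientation: [-3.128, -0.287, -0.0]
force: [2.8, 0.4, 3.0]
opening: 0.0117
gripper_force: 35.0
```

```bash
python3 -c "
from h import *
s=robot.read_state(); print(s['force'].round(2),s['wrist_torque'].round(3),s['tool_pos'].round(4))
rgb,P=cloud('wrist')
a=np.radians(10.3); ax=-np.array([np.cos(a),np.sin(a)]); ay=np.array([-ax[1],ax[0]]); O=np.array([.5868,.0977])
X=(P[...,:2]-O)@ax; Y=(P[...,:2]-O)@ay; Z=P[...,2]-s['tool_pos'][2]
for lo,hi,w in ((-.018,-.011,.02),(.012,.026,.009)):
    k=(abs(X-.02)<.04)&(abs(Y+.002)<w)&(Z>lo)&(Z<hi)
    print(k.sum(),np.percentile(X[k],[2,50,98]).round(4),np.percentile(Y[k],[1,50,99]).round(4),np.percentile(Z[k],[5,50,95]).round(4))
t=s['tool_pos'][:2]-O; print(t@ax,t@ay)
"
```

```text
[2.76 0.37 2.96] [ 0.051 -0.478  0.057] [0.5629 0.0951 0.1309]
741 [0.0094 0.0121 0.0186] [-0.0192 -0.0027  0.0144] [-0.0166 -0.0141 -0.0128]
1429 [0.0113 0.0208 0.0365] [-0.0105 -0.0022  0.0064] [0.0144 0.018  0.0225]
0.023931236328273747 -0.001707385678199191
```

>>> move_arm(deltas=[-0.0005, 0, 0, 0, 0, 0, 0, -0.001, 0, 0, 0, 0, 0, 0, -0.001, 0, 0, 0, 0, 0, 0])

```text
t: 15.9
tool_pos: [0.562, 0.0949, 0.131]
orientation: [3.128, 0.287, 0.0]
force: [3.3, 0.0, 3.7]
opening: 0.0122
gripper_force: 35.0
```

>>> move_arm(deltas=[-0.0005, 0, 0, 0, 0, 0, 0, -0.001, 0, 0, 0, 0, 0, 0, -0.001, 0, 0, 0, 0, 0, 0])

```text
t: 16.27
tool_pos: [0.5611, 0.0947, 0.1309]
orientation: [-3.128, -0.287, -0.001]
force: [4.4, 0.7, 3.2]
opening: 0.0119
gripper_force: 35.0
```

>>> move_arm(deltas=[-0.0005, 0, 0, 0, 0, 0, 0, -0.001, 0, 0, 0, 0, 0, 0, -0.001, 0, 0, 0, 0, 0, 0])

```text
t: 16.65
tool_pos: [0.5609, 0.0947, 0.131]
orientation: [-3.128, -0.287, -0.004]
force: [9.6, 2.1, -0.8]
opening: 0.0117
gripper_force: 35.0
```

>>> move_arm(deltas=[-0.0005, 0, 0, 0, 0, 0, 0, -0.001, 0, 0, 0, 0, 0, 0, -0.001, 0, 0, 0, 0, 0, 0])

```text
t: 17.02
tool_pos: [0.5606, 0.0946, 0.1311]
orientation: [-3.128, -0.287, -0.006]
force: [13.2, 2.3, -3.5]
opening: 0.0117
gripper_force: 35.0
```

Butted against the plate. I'll ease off the load, check, then release.

>>> move_arm(deltas=[0.001, 0, 0, 0, 0, 0, 0, 0.0017, 0, 0, 0, 0, 0, 0, 0.0017, 0, 0, 0, 0, 0, 0])

```text
t: 17.4
tool_pos: [0.561, 0.0947, 0.131]
orientation: [-3.128, -0.287, -0.001]
force: [5.6, 1.7, 2.8]
opening: 0.0119
gripper_force: 35.0
```

>>> move_arm(deltas=[0, 0, 0, 0, 0, 0, 0.15, 0, 0, 0, 0, 0, 0, 0.3, 0, 0, 0, 0, 0, 0, 0.45, 0, 0, 0, 0, 0, 0, 0.45, 0, 0, -0.01, 0, 0, 0, 0.45, 0, 0, -0.03, 0, 0, 0, 0.45, 0, 0, -0.06, 0, 0, 0, 0.45, 0, 0, -0.1, 0, 0, 0, 0.45, 0, 0, -0.1, 0, 0, 0, 0.45])

```text
t: 18.52
tool_pos: [0.5633, 0.0949, 0.2373]
orientation: [3.128, 0.287, 0.015]
force: [0.1, 0.8, -0.3]
opening: 0.0421
gripper_force: 0.0
```

```bash
python3 -c "
from h import *
s=robot.read_state(); print(s['t'],s['force'].round(2),s['tool_pos'].round(4),s['opening'])
rgb,P=cloud('wrist'); rg,_=cloud('side'); rg=rg[100:220,190:350]
cv2.imwrite('pics/c5.png',np.hstack([cv2.resize(rgb[100:284,160:352],(400,383)),cv2.resize(rg,(400,383))])[:,:,::-1])
a=np.radians(10.3); ax=-np.array([np.cos(a),np.sin(a)]); ay=np.array([-ax[1],ax[0]]); O=np.array([.5868,.0977])
X=(P[...,:2]-O)@ax; Y=(P[...,:2]-O)@ay; Z=P[...,2]
for lo,hi,w in ((.142,.156,.02),(.113,.12,.02),(.085,.107,.04)):
    k=(abs(X-.025)<.03)&(abs(Y+.002)<w)&(Z>lo)&(Z<hi)
    if lo<.1: k&=abs(Y+.002)>.02
    print(k.sum(),np.percentile(X[k],[2,50,98]).round(4),np.percentile(Y[k],[1,50,99]).round(4),np.percentile(Z[k],[5,50,95]).round(4))
"
```

```text
18.525 [ 0.15  0.79 -0.28] [0.5633 0.0949 0.2373] 0.04214371456681902
470 [0.0135 0.0255 0.0388] [-0.0083 -0.0024  0.0035] [0.1471 0.149  0.1502]
744 [0.0116 0.024  0.0405] [-0.0192 -0.0029  0.0144] [0.1157 0.117  0.1182]
321 [0.0412 0.0424 0.0487] [-0.0338  0.0182  0.03  ] [0.0882 0.1048 0.1063]
```

View pics/c5.png

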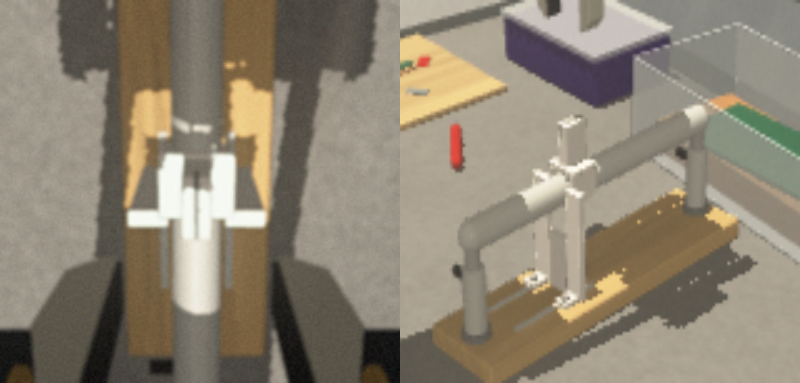

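The clip is on the rail, tab up. Its end is at x ≈ 40.8 mm and the plate face at 41 mm. The crown top is at 117 mm, 18 mm above the rail axis, so it is home.

```bash
python3 -c "
from plant import robot
print(robot.close_job())"
```

```text
the job is handed in; nothing more can be done
None
```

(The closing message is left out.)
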